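# Lock the open quarter-turn stud on the sensor box cover

## Task

The round cover of the grey sensor box is held by three black quarter-turn studs, and one was left undone: its head stands up, shows a red band on its stem, and its wing lies crosswise to the other two. Press that stud down and turn it a quarter turn clockwise (seen from above) until its cam catches, so that it stays down with its wing parallel to the others, and let go. Leave the two locked studs locked.

Things in the scene. Friction and masses are not known exactly. Their poses are not given: they have to be found in the camera images.
- open_stud_head (a point): Undone stud: black wing 36 long, 11 thick, 24 high, white line on top, on a round flange 40 across, 4 thick. Point on its axis, 15 mm above the flange's upper face, 9 below the wing's top. z up, y along the wing, x across; moves and turns with the stud. World z 0.098 undone, 0.092 locked, 0.086 pressed to the stop. Cover top at z 0.064, worktop 0. Which of the three studs is undone varies.
- open_stud (a joint): Turn of the undone stud, rad, clockwise from above positive: about 0 undone, 1.57 locked; stops at -0.12 and 1.68. A spring lifts it: 3 N at first, 8 N at the stop, 12 mm down. It turns easily when at least 8.5 mm down; less than 4 mm down it is blocked. Within 8 degrees of 1.57, when let up, it rises into its catch and stays 6 mm below its undone height.
- stud_b (a joint): Turn of a locked stud, rad, clockwise positive: 0 locked, as it must stay; -1.57 would be undone. Same shape as the undone one, 6 mm lower, wing crosswise to it. The three studs stand 100 mm apart on a circle of 58 mm radius on the round 172 mm cover of the 180 mm square grey box.
- stud_c (a joint): Turn of the other locked stud, rad, clockwise positive: 0 locked, as it must stay; -1.57 would be undone.

How it is judged:
By the outcome, as a careful person would: the job done as asked, in the order asked, and still so for the second after the job is handed in, with the robot touching nothing.
It also fails if it takes over 38 s, if anything falls off the work surface, if the arm or the gripper's body presses on something with over 40 N, if the wrist force passes 120 N, or if a joint passes its speed limit or range.

## Robot

A 6-joint arm with a two-finger parallel gripper is mounted at the origin on a cart in front of the work surface, level with it; the furniture and walls round the work are solid. World frame = base frame: x ahead of the robot, y to its left, z up, the work surface at z = 0. Lengths are in m, angles in rad, forces in N, time in s.
With the tool pointing down it reaches from about 0.425 to 0.925 m from the base axis. Payload 12.5 kg.
Tool frame: the origin (TCP) lies at the centre of the arm's flange, where the gripper is bolted on; the fingertips stand 173 mm ahead of it and the grasp point (between the pads) lies 155 mm ahead of it; z points along the fingers, y is the direction in which the jaws open and shut (so a half turn about z gives the same grasp; the last joint's range is limited). The gripper opens to 85 mm and grips with 20 to 120 N. Pads are 22 mm wide; open, the fingers measure 114 mm over their backs; the gripper's body (76 mm by 85 mm) begins 54 mm behind the grasp point. The pads swing forward as they close: fully open they stand 13 mm farther back than shut.
Start: joints at [1.152, 0.491, 1.559, -0, 1.092, -0.106], TCP at [0.192, 0.595, 0.405] pointing down, gripper open.
Joint ranges: [-3.1, 3.1], [-0.84, 2.19], [0.05, 2.79], [-1.13, 4.28], [0.06, 2.93], [-2.69, 2.69]. Speed limits (rad/s): [2.22, 2.22, 2.79, 3.14, 3.14, 3.14].

## Interface

Orientations are given as [roll, pitch, yaw] about the fixed x, y, z axes, in that order (R = Rz(yaw) Ry(pitch) Rx(roll)).
In Python, from bench import ctrl gives the robot as it stands. The module is installed in compiled form; this text tells all that it offers.
- The arm moves only by the shell command python3 -m handwheel 'ROWS' [OPENING] [FORCE]. ROWS is JSON, a list of rows, each an object of numbers: "tx", "ty", "tz": the shift along the world's x, y, z in mm; "rx", "ry", "rz": the turn, a rotation vector about the world's x, y, z in rad. A call has 1 to 5 rows; each row shifts and turns the commanded pose from where the row before left it; what a row does not reach is not made up. A row lasts 1/10 s, in which the tool goes at most 50 mm and 8.59 degrees, less where a joint would pass 70% of its speed; a pose out of reach is approached as far as the arm can. A call is refused whole if a number of a shift passes 50 or a number of a turn 0.15, either way. A call with a gripper value outside its range is refused whole. OPENING is the finger opening in mm, from 0 to 85.4, set as the call begins (- or left out, the last holds). The fingers move at their own pace and stop on an object; FORCE is the grip in N (left out, the last holds). Time passes only in rows, so rows that do not move let the fingers close. It gives the time, the measured TCP pose, the force and the opening at its end, in the units of the state.
- ctrl.get_obs(): the state, without advancing time (a new reading comes with each control period).
- ctrl.grab_frame(name): name is "scene" or "top" or "wrist"; returns the picture (400x640x3 uint8, red, green, blue); there is no depth.
- ctrl.camera_model(name): a dict with "mtx" (3x3 intrinsics, pixels), "distortion" ([k1, k2, p1, p2, k3] as OpenCV has them; the pictures are not rectified), "world_from_camera" (4x4, takes a point from camera to world coordinates); the wrist camera has in their place "T_tool_cam" (4x4, takes a point from camera to tool coordinates, whose origin is the TCP and whose axes are the flange's). Camera axes: x right, y down, z forward; pixel columns grow to the right and rows downward; lengths in m; the calibration is good to about 2 mm. A picture is of the moment at which its call begins: read the wrist's pose just before it. camera_model takes no time and is no camera call.
- ctrl.finish_job(): hands the job in, once; it reports no verdict.
The state is a dict: "time": time; "q": joint angles; "dq": joint speeds; "effort": joint torques, N m; "ee_pos": TCP position; "orientation": TCP orientation; "wrist_force": force on the tool from outside, world axes, zero at the start; "torque": the same for the moment, N m; "gripper_width": finger opening in m.
Only numpy, scipy, OpenCV 4.12 (cv2) and the standard library are available. Lean on these libraries where they do the work, as an engineer would, in place of code of your own. Each camera call takes 0.05 s, during which the arm holds its last target.

## Working session

There is one attempt and no reset: what is moved stays moved. The work goes in short steps, Python scripts to look and compute and a shell command to move; the robot and the scene stay as the last step left them, time stands still between calls to the robot, and variables do not carry over. Pictures are saved under pics/ and viewed, and the job is handed in when it is done.

```bash
mkdir -p pics; python3 - <<'E'
from bench import ctrl
import cv2
o=ctrl.get_obs(); print(o)
for n in ("scene","top"):
    f=ctrl.grab_frame(n); cv2.imwrite(f"pics/{n}0.png",f[:,:,::-1])
    m=ctrl.camera_model(n); print(n,m)
print(ctrl.camera_model("wrist"))
E
```

```text
{'time': 0.0, 'q': array([ 1.15238429e+00,  4.91581472e-01,  1.55946163e+00,  3.36824341e-05,
        1.09168294e+00, -1.05607125e-01]), 'dq': array([-0.00077787, -0.00088183, -0.00053241, -0.00011877, -0.00223654,
        0.00038832]), 'effort': array([-5.70328484e-04, -6.18448520e+01, -2.61593431e+01, -1.93519018e-04,
        4.06458130e-03,  2.19919434e-05]), 'ee_pos': array([0.19229816, 0.59464958, 0.40410981]), 'orientation': array([-3.14046873e+00, -1.49177513e-04,  2.82877211e+00]), 'wrist_force': array([-1.26892321, -0.76074997, -0.75986595]), 'torque': array([-0.00536517,  0.01676961,  0.10810208]), 'gripper_width': 0.0852148612336011}
scene {'mtx': array([[367.61735034,   0.        , 316.14991403],
       [  0.        , 367.61735034, 206.71965576],
       [  0.        ,   0.        ,   1.        ]]), 'distortion': array([-0.05807573,  0.        ,  0.        ,  0.        ,  0.        ]), 'world_from_camera': array([[ 7.89492246e-01, -4.62480285e-01,  4.03502143e-01,
         1.37037537e-01],
       [-6.13760431e-01, -5.95279905e-01,  5.18594223e-01,
        -1.45475455e-01],
[... 596 characters left out ...]
8240467, -0.99655725,  0.97799678],
       [ 0.        ,  0.        ,  0.        ,  1.        ]])}
{'mtx': array([[281.54590704,   0.        , 322.00248985],
       [  0.        , 281.54590704, 199.98272306],
       [  0.        ,   0.        ,   1.        ]]), 'distortion': array([0.00467543, 0.        , 0.        , 0.        , 0.        ]), 'T_tool_cam': array([[-8.29458992e-04, -9.64474258e-01, -2.64175545e-01,
         6.67223518e-02],
       [ 9.99998857e-01, -1.13393588e-03,  1.00006958e-03,
         2.66304239e-04],
       [-1.26409949e-03, -2.64174413e-01,  9.64474096e-01,
         3.05032318e-02],
       [ 0.00000000e+00,  0.00000000e+00,  0.00000000e+00,
         1.00000000e+00]])}
```

View pics/scene0.png

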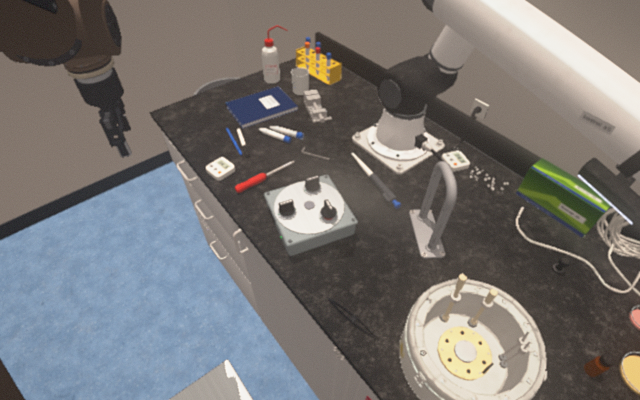

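View pics/top0.png

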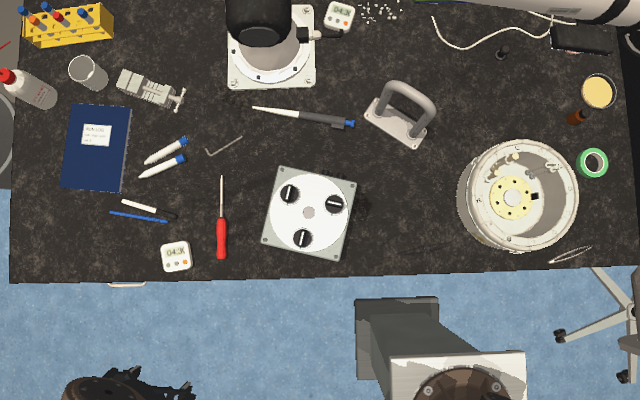

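The top view shows the box at about (308,213), with studs at (290,193), (335,204) and (302,238). The one at (335,204) has the wing with a different direction and looks undone. I'll zoom in to check.

```bash
python3 - <<'E'
import cv2,numpy as np
a=cv2.imread("pics/top0.png")[160:265,255:365]
b=cv2.imread("pics/scene0.png")[165:255,255:365]
a=cv2.resize(a,(400,382),interpolation=cv2.INTER_CUBIC);b=cv2.resize(b,(400,327),interpolation=cv2.INTER_CUBIC)
b=cv2.copyMakeBorder(b,0,55,0,0,0)
cv2.imwrite("pics/z0.png",np.hstack([a,b]))
E
```

```text
(no output)
```

View pics/z0.png

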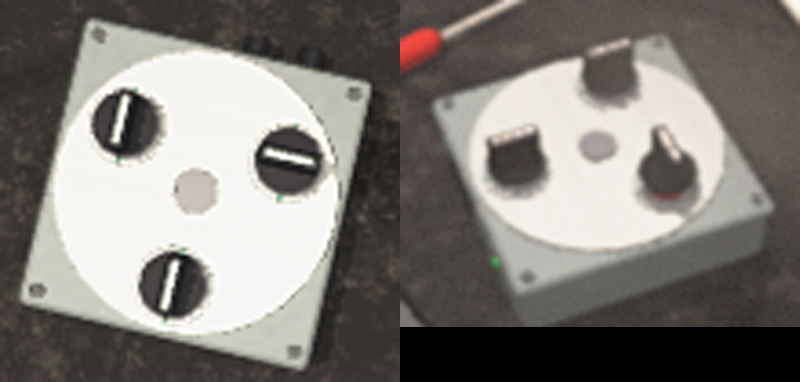

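```bash
cat > h.py <<'E'
import cv2,numpy as np
def ray_plane(m,T,uv,z):
    p=cv2.undistortPoints(np.array(uv,float).reshape(-1,1,2),m["mtx"],m["distortion"]).reshape(-1,2)
    d=np.c_[p,np.ones(len(p))]@T[:3,:3].T; o=T[:3,3]
    return o+d*((z-o[2])/d[:,2])[:,None]
def lines(img,box,k=4,thr=150):
    x0,y0,x1,y1=box
    g=cv2.cvtColor(img,cv2.COLOR_BGR2GRAY)[y0:y1,x0:x1]
    g=cv2.resize(g,None,fx=k,fy=k,interpolation=cv2.INTER_CUBIC)
    n,l,s,c=cv2.connectedComponentsWithStats((g>thr).astype(np.uint8))
    out=[]
    for i in range(1,n):
        if 20*k*k/4<s[i,4]<250*k*k:
            r=cv2.minAreaRect(np.argwhere(l==i)[:,::-1].astype(np.float32))
            bp=cv2.boxPoints(r); 
            e=sorted([(np.linalg.norm(bp[j]-bp[(j+1)%4]),j) for j in range(4)])
            j=e[0][1]; a=(bp[j]+bp[(j+1)%4])/2; b=(bp[(j+2)%4]+bp[(j+3)%4])/2
            f=lambda p:((p+.5)/k-.5+[x0,y0])
            out.append((f(a),f(b),f(c[i]),s[i,4]/k/k))
    return out
E
python3 - <<'E'
from bench import ctrl
import cv2,numpy as np
from h import *
for n,box,thr in (("top",(255,160,365,265),140),("scene",(265,165,360,240),140)):
    m=ctrl.camera_model(n);T=m["world_from_camera"]
    for a,b,c,s in lines(cv2.imread(f"pics/{n}0.png"),box,thr=thr):
        P=ray_plane(m,T,[a,b,c],0.107); Q=ray_plane(m,T,[a,b,c],0.101)
        d=P[1]-P[0]
        print(n,c.round(1),s,"undone",(P[:2].mean(0)[:2]*1e3).round(1),"lock",(Q[:2].mean(0)[:2]*1e3).round(1),"len",np.linalg.norm(d).round(4),"ang",np.degrees(np.arctan2(d[1],d[0])).round(1))
    P=ray_plane(m,T,[(308.5,212.5)] if n=="top" else [(309.5,205)],0.064);print(n,'centre',P)
E
```

```text
top [287.6 192.3] 29.9375 undone [527.4 375.9] lock [528.1 376.4] len 0.0288 ang 164.7
top [333.9 202.7] 28.875 undone [502.5 279.9] lock [503.  279.7] len 0.0287 ang -105.0
top [301.2 237.8] 31.5 undone [431.5 350.1] lock [431.6 350.4] len 0.0291 ang 165.2
top centre [[0.48653438 0.33488754 0.064     ]]
scene [276.2 169.3] 50.9375 undone [475. 450.] lock [478.2 455.7] len 0.0629 ang -1.1
scene [312.2 177.5] 21.125 undone [526.4 370.3] lock [530.1 375.2] len 0.0283 ang 163.7
scene centre [[0.48909312 0.33349944 0.064     ]]
```

The undone stud is at (334,203) in the top view, about (502.5, 280) mm, with its wing at 75°. The three stud spacings come out near 100 mm. Next I'll move above it with the jaws across the wing (yaw about 75°).

```bash
python3 -m handwheel '[{"tx":20,"ty":-20,"rz":-0.1},{"tx":31,"ty":-31,"tz":-7,"rz":-0.14},{"tx":31,"ty":-31,"tz":-7,"rz":-0.14},{"tx":31,"ty":-31,"tz":-7,"rz":-0.14},{"tx":31,"ty":-31,"tz":-7,"rz":-0.14}]' 45 60
python3 -m handwheel '[{"tx":31,"ty":-31,"tz":-7,"rz":-0.14},{"tx":31,"ty":-31,"tz":-7,"rz":-0.14},{"tx":31,"ty":-31,"tz":-7,"rz":-0.14},{"tx":31,"ty":-31,"tz":-7,"rz":-0.14},{"tx":31,"ty":-31,"tz":-7,"rz":-0.14}]'
```

```text
$[0]: bad value
$[0]: bad value
```

```bash
python3 -m handwheel '[{"tx":20,"ty":-20,"tz":0,"rx":0,"ry":0,"rz":-0.1},{"tx":31,"ty":-31,"tz":-7,"rx":0,"ry":0,"rz":-0.14},{"tx":31,"ty":-31,"tz":-7,"rx":0,"ry":0,"rz":-0.14},{"tx":31,"ty":-31,"tz":-7,"rx":0,"ry":0,"rz":-0.14},{"tx":31,"ty":-31,"tz":-7,"rx":0,"ry":0,"rz":-0.14}]' 45 60
```

```text
time: 0.6
ee_pos: [0.3372, 0.4493, 0.3763]
orientation: [-3.141, 0.0, 2.163]
wrist_force: [0.9, 0.9, -0.0]
gripper_width: 0.0447
```

```bash
python3 -m handwheel '[{"tx":31,"ty":-31,"tz":-7,"rx":0,"ry":0,"rz":-0.14},{"tx":31,"ty":-31,"tz":-7,"rx":0,"ry":0,"rz":-0.14},{"tx":31,"ty":-31,"tz":-7,"rx":0,"ry":0,"rz":-0.14},{"tx":31,"ty":-31,"tz":-7,"rx":0,"ry":0,"rz":-0.14},{"tx":31,"ty":-31,"tz":-7,"rx":0,"ry":0,"rz":-0.14}]'
python3 -m handwheel '[{"tx":10,"ty":-14,"tz":-1,"rx":0,"ry":0,"rz":-0.15},{"tx":0,"ty":0,"tz":0,"rx":0,"ry":0,"rz":0},{"tx":0,"ty":0,"tz":0,"rx":0,"ry":0,"rz":0}]'
```

```text
time: 1.1
ee_pos: [0.4924, 0.2942, 0.3413]
orientation: [-3.141, 0.0, 1.463]
wrist_force: [0.9, 0.5, 0.1]
gripper_width: 0.045
time: 1.4
ee_pos: [0.5012, 0.2817, 0.3405]
orientation: [-3.141, 0.0, 1.321]
wrist_force: [-0.4, 0.1, 0.4]
gripper_width: 0.0449
```

```bash
python3 - <<'E'
from bench import ctrl
import cv2
o=ctrl.get_obs(); print(o["time"],o["ee_pos"],o["orientation"],o["q"])
f=ctrl.grab_frame("wrist"); cv2.imwrite("pics/w1.png",f[:,:,::-1])
import numpy as np; np.save("w1.npy",np.r_[o["ee_pos"],o["orientation"]])
E
```

```text
1.4 [0.50116021 0.28169531 0.34049662] [-3.14104143e+00  3.11090666e-04  1.32128742e+00] [3.97182665e-01 4.93439264e-01 1.75481702e+00 1.07581717e-04
 8.93963744e-01 6.46624246e-01]
```

View pics/w1.png

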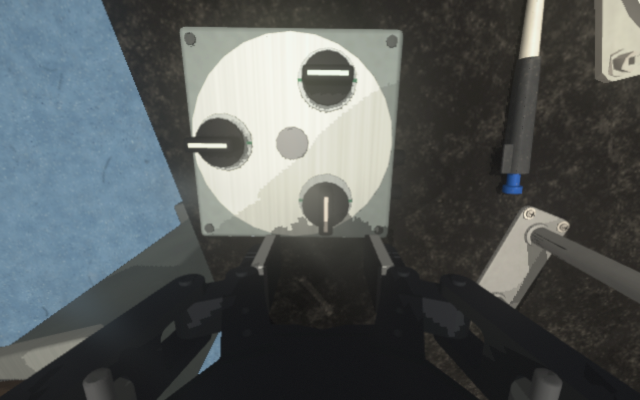

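The wrist view shows the undone stud's line at about (326,213), vertical in the image and between the fingers at columns 265 and 380. So the jaws are across the wing. Now I'll refine the stud's position.

```bash
python3 - <<'E'
from bench import ctrl
import cv2,numpy as np
from scipy.spatial.transform import Rotation as R
from h import *
m=ctrl.camera_model("wrist");p=np.load("w1.npy")
W=np.eye(4);W[:3,:3]=R.from_euler("xyz",p[3:]).as_matrix();W[:3,3]=p[:3]
T=W@m["T_tool_cam"]
for box,z in (((310,190,342,234),.107),((300,55,355,95),.101),((180,125,240,165),.101)):
  for a,b,c,s in lines(cv2.imread("pics/w1.png"),box,thr=110):
    P=ray_plane(m,T,[a,b],z); d=P[1]-P[0]
    print(a.round(1),b.round(1),s,(P.mean(0)[:2]*1e3).round(1),np.linalg.norm(d).round(4),np.degrees(np.arctan2(d[1],d[0])).round(1))
E
```

```text
[316.6 192.5] [309.6 192.5] 32.875 [499.  300.2] 0.0052 165.7
[325.5 195.4] [325.5 231.6] 190.125 [503.8 281.8] 0.0288 -104.2
[313.8 220.6] [313.8 233.4] 82.375 [492.5 273.7] 0.0104 -104.8
[341.7 222.1] [332.9 226.8] 12.8125 [510.5 271.3] 0.0077 -164.5
[306.2  54.6] [306.2  94.4] 199.25 [515.1 380.2] 0.0251 -105.2
[347.8  54.6] [347.8  94.4] 174.1875 [542.7 373.2] 0.0252 -102.9
[195.1 124.6] [195.1 136.9] 90.375 [427.8 364.1] 0.0086 -111.1
[237.5 124.6] [237.5 129.4] 12.625 [458.2 359.1] 0.0033 -108.9
[226.9 145.2] [186.9 145.2] 230.4375 [432.4 352.4] 0.0292 165.7
[210.4 158. ] [192.9 158. ] 132.875 [425.4 344.6] 0.0129 165.7
[239.4 161.8] [232.9 161.8] 18.8125 [449.1 335.7] 0.0048 165.7
```

```bash
python3 -m handwheel '[{"tx":2,"ty":-1,"tz":-20,"rx":0,"ry":0,"rz":0},{"tx":0,"ty":0,"tz":-25,"rx":0,"ry":0,"rz":0},{"tx":0,"ty":0,"tz":-20,"rx":0,"ry":0,"rz":0},{"tx":0,"ty":0,"tz":-14,"rx":0,"ry":0,"rz":0},{"tx":0,"ty":0,"tz":0,"rx":0,"ry":0,"rz":0}]'
python3 - <<'E'
from bench import ctrl
import cv2,numpy as np
o=ctrl.get_obs(); print(o["time"],o["ee_pos"],o["orientation"])
a=ctrl.grab_frame("wrist")[130:330,220:430,::-1];b=ctrl.grab_frame("scene")[140:260,240:366,::-1]
cv2.imwrite("pics/w2.png",np.hstack([cv2.resize(a,(400,381)),cv2.resize(b,(400,381))]))
E
```

```text
time: 1.95
ee_pos: [0.5026, 0.2814, 0.2604]
orientation: [-3.14, 0.002, 1.321]
wrist_force: [0.1, -0.5, -0.8]
gripper_width: 0.045
1.95 [0.50258735 0.28136732 0.26036274] [-3.13956666e+00  1.55585856e-03  1.32133826e+00]
```

View pics/w2.png

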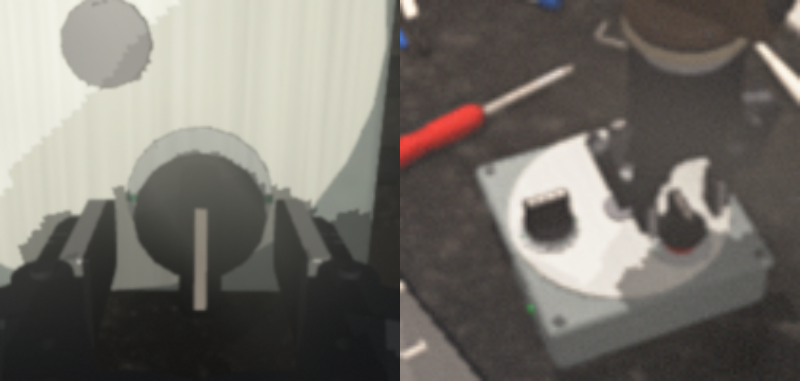

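The wing, at column 201 in the crop, sits between the pads (115 to 277) and is nearly centred. The red band shows in the scene crop. Closing now.

```bash
python3 -m handwheel '[{"tx":0,"ty":0,"tz":0,"rx":0,"ry":0,"rz":0},{"tx":0,"ty":0,"tz":0,"rx":0,"ry":0,"rz":0},{"tx":0,"ty":0,"tz":0,"rx":0,"ry":0,"rz":0},{"tx":0,"ty":0,"tz":0,"rx":0,"ry":0,"rz":0},{"tx":0,"ty":0,"tz":0,"rx":0,"ry":0,"rz":0}]' 5 50
python3 - <<'E'
from bench import ctrl
import cv2,numpy as np
from scipy.spatial.transform import Rotation as R
o=ctrl.get_obs(); print(o["time"],o["ee_pos"],o["orientation"],o["torque"])
m=R.from_euler("xyz",o["orientation"]).as_matrix(); print("wrist force tool axes",m.T@o["wrist_force"])
a=ctrl.grab_frame("wrist")[130:330,220:430,::-1];cv2.imwrite("pics/w3.png",cv2.resize(a,(400,381)))
E
```

```text
time: 2.55
ee_pos: [0.5034, 0.2808, 0.2621]
orientation: [3.141, -0.001, 1.319]
wrist_force: [-0.1, 1.8, 2.9]
gripper_width: 0.0098
2.55 [0.50338849 0.28075503 0.26212003] [ 3.14083557e+00 -6.05087219e-04  1.31877573e+00] [ 0.26567282 -0.02589248  0.03169718]
wrist force tool axes [ 1.7643048  -0.51507715 -2.90865192]
```

View pics/w3.png

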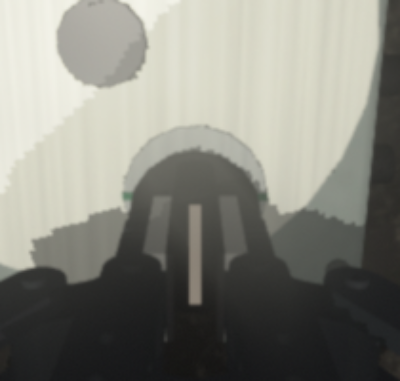

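```bash
python3 -m handwheel '[{"tx":0,"ty":0,"tz":-3,"rx":0,"ry":0,"rz":0},{"tx":0,"ty":0,"tz":-3,"rx":0,"ry":0,"rz":0},{"tx":0,"ty":0,"tz":-3,"rx":0,"ry":0,"rz":0},{"tx":0,"ty":0,"tz":-1.5,"rx":0,"ry":0,"rz":0},{"tx":0,"ty":0,"tz":0,"rx":0,"ry":0,"rz":0}]'
python3 - <<'E'
from bench import ctrl
import cv2,numpy as np
o=ctrl.get_obs(); print(o["time"],o["ee_pos"],o["orientation"],o["torque"],o["wrist_force"])
a=ctrl.grab_frame("wrist")[130:330,220:430,::-1];b=ctrl.grab_frame("scene")[140:260,240:366,::-1]
cv2.imwrite("pics/w4.png",np.hstack([cv2.resize(a,(400,381)),cv2.resize(b,(400,381))]))
E
```

```text
time: 3.1
ee_pos: [0.5034, 0.2808, 0.2512]
orientation: [3.141, -0.0, 1.319]
wrist_force: [-0.0, 1.5, 8.4]
gripper_width: 0.01
3.1 [0.50344566 0.28078204 0.25116187] [ 3.14107585e+00 -3.84587277e-04  1.31880352e+00] [0.3369265  0.08433545 0.0555541 ] [-0.03068992  1.49618022  8.4273027 ]
```

View pics/w4.png

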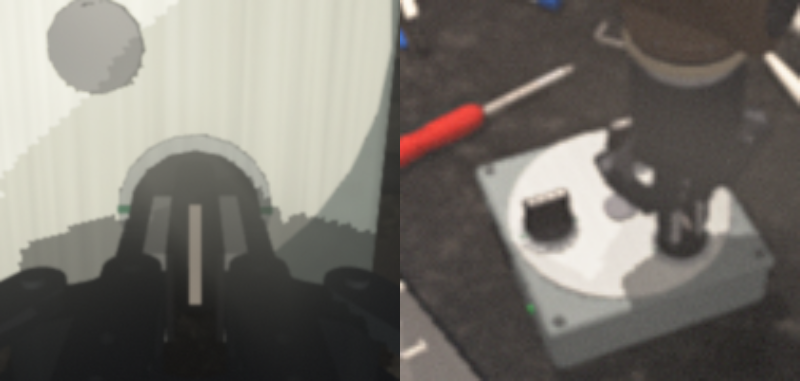

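The red band is gone and the upward force is 8.4 N, so the stud is nearly at its stop. Turning clockwise now.

```bash
python3 -m handwheel '[{"tx":0,"ty":0,"tz":0,"rx":0,"ry":0,"rz":-0.08},{"tx":0,"ty":0,"tz":0,"rx":0,"ry":0,"rz":-0.1},{"tx":0,"ty":0,"tz":0,"rx":0,"ry":0,"rz":-0.1},{"tx":0,"ty":0,"tz":0,"rx":0,"ry":0,"rz":-0.1},{"tx":0,"ty":0,"tz":0,"rx":0,"ry":0,"rz":-0.1}]'
```

```text
time: 3.7
ee_pos: [0.5034, 0.2808, 0.2514]
orientation: [3.141, -0.001, 0.835]
wrist_force: [-0.6, 1.8, 7.7]
gripper_width: 0.0097
```

Turning smoothly with low side force.

```bash
python3 -m handwheel '[{"tx":0,"ty":0,"tz":0,"rx":0,"ry":0,"rz":-0.12},{"tx":0,"ty":0,"tz":0,"rx":0,"ry":0,"rz":-0.12},{"tx":0,"ty":0,"tz":0,"rx":0,"ry":0,"rz":-0.12},{"tx":0,"ty":0,"tz":0,"rx":0,"ry":0,"rz":-0.12},{"tx":0,"ty":0,"tz":0,"rx":0,"ry":0,"rz":-0.12}]'
python3 -m handwheel '[{"tx":0,"ty":0,"tz":0,"rx":0,"ry":0,"rz":-0.12},{"tx":0,"ty":0,"tz":0,"rx":0,"ry":0,"rz":-0.12},{"tx":0,"ty":0,"tz":0,"rx":0,"ry":0,"rz":-0.12},{"tx":0,"ty":0,"tz":0,"rx":0,"ry":0,"rz":-0.1},{"tx":0,"ty":0,"tz":0,"rx":0,"ry":0,"rz":-0.03}]'
python3 -m handwheel '[{"tx":0,"ty":0,"tz":0,"rx":0,"ry":0,"rz":0},{"tx":0,"ty":0,"tz":0,"rx":0,"ry":0,"rz":0}]'
python3 - <<'E'
from bench import ctrl
import cv2,numpy as np
o=ctrl.get_obs(); print(o["time"],o["ee_pos"],o["orientation"],o["torque"],o["wrist_force"])
a=ctrl.grab_frame("wrist")[130:330,220:430,::-1];b=ctrl.grab_frame("scene")[140:260,240:366,::-1]
cv2.imwrite("pics/w5.png",np.hstack([cv2.resize(a,(400,381)),cv2.resize(b,(400,381))]))
E
```

```text
time: 4.2
ee_pos: [0.5034, 0.2809, 0.2514]
orientation: [-3.141, -0.001, 0.234]
wrist_force: [-1.6, 3.1, 7.6]
gripper_width: 0.0099
time: 4.7
ee_pos: [0.5033, 0.2809, 0.2514]
orientation: [-3.141, -0.0, -0.255]
wrist_force: [-2.0, 3.5, 6.9]
gripper_width: 0.0097
time: 4.9
ee_pos: [0.5033, 0.2809, 0.2514]
orientation: [-3.141, -0.0, -0.251]
wrist_force: [-1.5, 3.9, 7.2]
gripper_width: 0.0095
4.9 [0.50332674 0.2809244  0.25135745] [-3.14101378e+00 -3.19106126e-04 -2.51395971e-01] [ 0.57785269  0.22133452 -0.01835433] [-1.46572317  3.89875225  7.15966708]
```

View pics/w5.png

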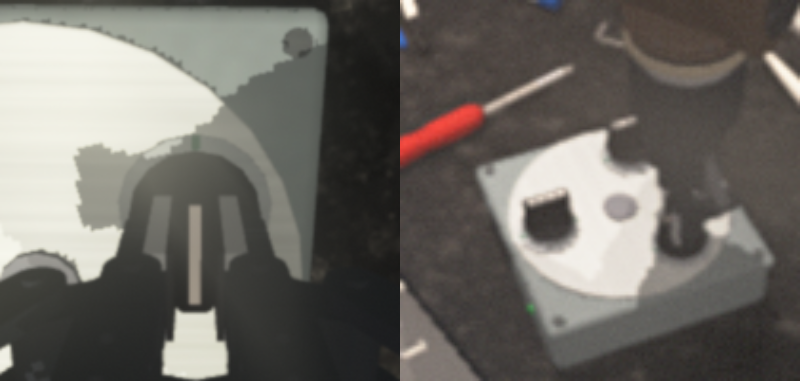

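The stud has turned 1.570 rad, and the pads and wing moved together without slipping. Easing up into the catch, then opening.

```bash
python3 -m handwheel '[{"tx":0,"ty":0,"tz":1.5,"rx":0,"ry":0,"rz":0},{"tx":0,"ty":0,"tz":1.5,"rx":0,"ry":0,"rz":0},{"tx":0,"ty":0,"tz":1.5,"rx":0,"ry":0,"rz":0},{"tx":0,"ty":0,"tz":0.5,"rx":0,"ry":0,"rz":0},{"tx":0,"ty":0,"tz":0,"rx":0,"ry":0,"rz":0}]'
```

```text
time: 5.5
ee_pos: [0.5033, 0.2809, 0.2563]
orientation: [-3.141, -0.0, -0.251]
wrist_force: [-1.2, 4.8, 5.5]
gripper_width: 0.0099
```

```bash
python3 -m handwheel '[{"tx":0,"ty":0,"tz":0,"rx":0,"ry":0,"rz":0},{"tx":0,"ty":0,"tz":0,"rx":0,"ry":0,"rz":0},{"tx":0,"ty":0,"tz":0,"rx":0,"ry":0,"rz":0},{"tx":0,"ty":0,"tz":0,"rx":0,"ry":0,"rz":0}]' 40
python3 -m handwheel '[{"tx":0,"ty":0,"tz":10,"rx":0,"ry":0,"rz":0},{"tx":0,"ty":0,"tz":25,"rx":0,"ry":0,"rz":0},{"tx":0,"ty":0,"tz":30,"rx":0,"ry":0,"rz":0},{"tx":0,"ty":0,"tz":30,"rx":0,"ry":0,"rz":0},{"tx":-20,"ty":-20,"tz":20,"rx":0,"ry":0,"rz":0}]'
python3 -m handwheel '[{"tx":-40,"ty":25,"tz":20,"rx":0,"ry":0,"rz":0},{"tx":-35,"ty":30,"tz":20,"rx":0,"ry":0,"rz":0},{"tx":-20,"ty":40,"tz":10,"rx":0,"ry":0,"rz":0},{"tx":-20,"ty":40,"tz":0,"rx":0,"ry":0,"rz":0},{"tx":-10,"ty":40,"tz":0,"rx":0,"ry":0,"rz":0}]'
python3 -m handwheel '[{"tx":-20,"ty":40,"tz":0,"rx":0,"ry":0,"rz":0},{"tx":-20,"ty":40,"tz":0,"rx":0,"ry":0,"rz":0},{"tx":-20,"ty":40,"tz":0,"rx":0,"ry":0,"rz":0},{"tx":-20,"ty":20,"tz":0,"rx":0,"ry":0,"rz":0},{"tx":0,"ty":0,"tz":0,"rx":0,"ry":0,"rz":0}]'
python3 - <<'E'
from bench import ctrl
import cv2,numpy as np
from h import *
for n,box in (("top",(255,160,365,265)),("scene",(265,165,360,240))):
    f=ctrl.grab_frame(n)[:,:,::-1].copy(); cv2.imwrite(f"pics/{n}6.png",f)
    if n=="top":
        m=ctrl.camera_model(n)
        for a,b,c,s in lines(f,box,thr=140):
            P=ray_plane(m,m["world_from_camera"],[a,b],0.101);d=P[1]-P[0]
            print(c.round(1),s,(P.mean(0)[:2]*1e3).round(1),np.degrees(np.arctan2(d[1],d[0])).round(1))
a=cv2.imread("pics/top6.png")[160:265,255:365]
b=cv2.imread("pics/scene6.png")[165:255,255:365]
a=cv2.resize(a,(400,382),interpolation=cv2.INTER_CUBIC);b=cv2.resize(b,(400,382),interpolation=cv2.INTER_CUBIC)
cv2.imwrite("pics/z6.png",np.hstack([a,b]))
E
```

```text
time: 5.9
ee_pos: [0.5033, 0.2806, 0.2559]
orientation: [3.141, 0.0, -0.251]
wrist_force: [0.6, -1.0, -0.2]
gripper_width: 0.0402
time: 6.4
ee_pos: [0.4842, 0.2615, 0.3738]
orientation: [-3.139, -0.003, -0.25]
wrist_force: [-0.7, 0.0, -1.0]
gripper_width: 0.0401
time: 6.9
ee_pos: [0.3576, 0.4361, 0.4223]
orientation: [-3.14, -0.001, -0.251]
wrist_force: [0.9, -0.7, -0.2]
gripper_width: 0.0402
time: 7.4
ee_pos: [0.3101, 0.5496, 0.4185]
orientation: [-3.118, 0.045, -0.191]
wrist_force: [0.1, -0.3, -0.4]
gripper_width: 0.0398
[287.6 192.3] 30.0 [528.1 376.4] 164.7
[333.9 203. ] 30.875 [502.5 279.8] 165.7
[301.2 237.9] 31.5625 [431.6 350.4] 165.2
```

View pics/z6.png

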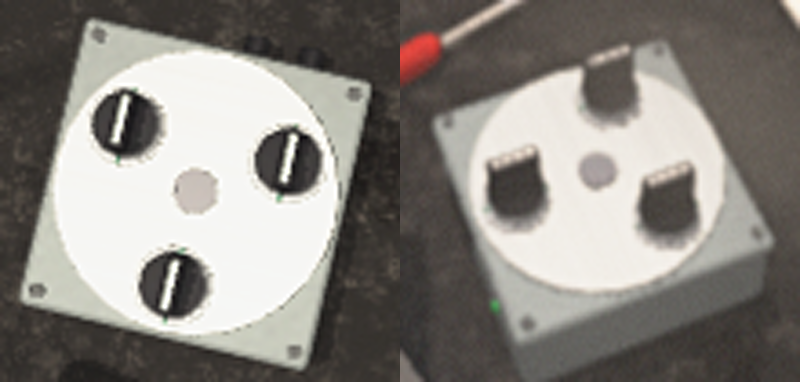

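All three wings are parallel (164.7°, 165.7°, 165.2°), no red band shows, and the locked studs haven't moved. The arm is clear. The tool tilted slightly at the end, so I'll check the joint margins before handing in.

```bash
python3 - <<'E'
from bench import ctrl
o=ctrl.get_obs(); print(o["time"],o["q"].round(3),o["dq"].round(4))
E
```

```text
7.5 [0.943 0.485 1.529 0.055 1.125 2.685] [-0.0179 -0.005   0.0035 -0.0013 -0.0025  0.0006]
```

Joint 6 is at 2.685, very near its 2.69 limit. I'll turn it back for margin before handing in.

```bash
python3 -m handwheel '[{"tx":0,"ty":-10,"tz":0,"rx":0,"ry":0,"rz":0.1},{"tx":0,"ty":-10,"tz":0,"rx":0,"ry":0,"rz":0.14},{"tx":0,"ty":0,"tz":0,"rx":0,"ry":0,"rz":0.14},{"tx":0,"ty":0,"tz":0,"rx":0,"ry":0,"rz":0},{"tx":0,"ty":0,"tz":0,"rx":0,"ry":0,"rz":0}]'
python3 - <<'E'
from bench import ctrl
o=ctrl.get_obs(); print(o["time"],o["q"].round(3),o["dq"].round(4))
print(ctrl.finish_job())
E
```

```text
time: 8.0
ee_pos: [0.3119, 0.5282, 0.419]
orientation: [-3.118, 0.044, 0.181]
wrist_force: [0.6, 0.1, 0.5]
gripper_width: 0.0401
8.0 [0.923 0.462 1.569 0.052 1.127 2.291] [ 0.0088  0.0077 -0.0047 -0.0002  0.0013  0.0041]
the job is handed in; nothing more can be done
None
```

The undone stud is now pressed down, turned a quarter turn clockwise and caught. I handed the job in at 8.0 s with the arm clear of the box.

- **What I did:** I found the undone stud at about (503, 281) mm from the top and wrist views and gripped its wing. I pressed it about 11 mm (8.4 N back), turned it 1.57 rad clockwise, eased it up into its catch and released.
- **Last checks:** After release its wing lies at 165.7°, against 164.7° and 165.2° for the other two, and no red band shows. The two locked studs read the same angles as at the start.
- **Forces:** The wrist force readings, printed at the end of each move, never passed about 9 N.
- **What was off:** On the way out the last joint came to 2.685, just short of its 2.69 limit, and the tool tilted slightly. I turned that joint back to 2.29 before handing in.
- **Small disagreement:** The top and wrist views placed the stud about 2 mm apart, within the stated calibration. I aimed between the two.

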